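# Dim the microscope lamp to the third click and take the exposure

### The arm

A 6-joint arm with a two-finger parallel gripper is mounted at the origin on the work surface. World frame = base frame: x ahead of the robot, y to its left, z up, the work surface at z = 0. Lengths are in m, angles in rad, forces in N, time in s.
With the tool pointing down it reaches from about 0.4 to 0.825 m from the base axis. Payload 7 kg.
Tool frame: the origin (TCP) lies midway between the tips of the shut fingers; the grasp point (between the pads) lies hold_point_z behind it (hold_point_z is the distance from the TCP to the grasp point, in m); z points along the fingers, y is the line along which they close (so a half turn about z gives the same grasp; the last joint's range is limited). The gripper opens to 88 mm and grips with 3 to 60 N. Pads are 19 mm wide; open, the fingers measure 130 mm over their backs; the gripper's body (78 mm by 193 mm) begins 47 mm behind the grasp point.
Start: joints at [-0.866, 0.359, 0.012, 0, -1.224, -0.288], TCP at [0.273, -0.617, 0.227] pointing down, gripper open.
Joint ranges: [-3.07, 3.07], [-1.43, 2.12], [-1.02, 1.25], [-3.03, 1.67], [-3.05, -0], [-3.03, 3.03]. Speed limits (rad/s): [2.39, 2.39, 3.01, 3.14, 3.14, 3.14].

### API

Orientations are given as [roll, pitch, yaw] about the fixed x, y, z axes, in that order (R = Rz(yaw) Ry(pitch) Rx(roll)).
In Python, from station import * gives the robot as it stands.
- The arm moves only by the tool apply_moves, never from a script. Its argument "steps" is a list of rows, each an object with "translation": the shift along the world's x, y, z scaled (see below), a list of three; "rotation": the turn, a rotation vector about the world's x, y, z scaled (see below), a list of three. A call has exactly 10 rows; each row is the pose to reach, as a shift and turn from the pose commanded when the call began; what a row does not reach only later rows make up. The controller multiplies each number of a shift by 250 mm and each number of a turn by 30 degrees. A row lasts 1/12 s, in which the tool goes at most 41.7 mm and 7.16 degrees, less where a joint would pass 70% of its speed; a pose out of reach is approached as far as the arm can. A call with a number of a shift or a turn outside -1 to 1 is refused whole. A call with a gripper value outside its range is refused whole. "jaw" is the closure, from -1 (fully open) to 1 (shut), so that 0 is half open, set as the call begins (left out, the last holds). The fingers move at their own pace and stop on an object; "newtons" is the grip in N (left out, the last holds). Time passes only in rows, so rows that repeat a pose let the fingers close, or fill a call up. It gives the time, the measured TCP pose, the force, the opening and the grip force at its end, in the units of the state.
- get_state(): the state, without advancing time (a new reading comes with each control period).
- grab_frame(name): name is "scene" or "side" or "wrist"; returns the picture (400x640x3 uint8, blue, green, red); there is no depth.
- camera_model(name): a dict with "fx", "fy", "cx", "cy" (pixels), "xyz" and "rotation" of the camera in the world. Camera axes: x right, y down, z forward; pixel columns grow to the right and rows downward; lengths in m; the calibration is good to about 2 mm. A picture is of the moment at which its call begins: read the wrist's pose just before it. camera_model takes no time and is no camera call; for the wrist camera it gives the pose at the moment of the call.
- job_done(): hands the job in; it is judged then, once.
The state is a dict: "t": time; "q": joint angles; "qd": joint speeds; "joint_efforts": joint torques, N m; "eef_pos": TCP position; "ee_rot": TCP orientation; "force": force on the tool from outside, world axes, zero at the start; "moment": the same for the moment, N m; "width": finger opening in m; "gripper_force": force on a finger pad.
Only numpy, scipy, OpenCV 4.12 (cv2) and the standard library are available. Lean on these libraries where they do the work, as an engineer would, in place of code of your own. Each camera call takes 0.05 s, during which the arm holds its last target. There are 200 camera calls.

### The job

Dim the lamp for the next picture: with closed fingers or a fingertip, push the click-stop lever on top of the lamp's attenuator box away from the lamp, counting the clicks, and leave it sitting in the third click without ever going past it. Then press the round button of the exposure release box fully down and let it come back up. Only push and press: do not pinch the lever, and leave the loose things lying around undisturbed.

Things in the scene. Friction and masses are not known exactly. Their poses are not given: they have to be found in the camera images.
- attenuator: The attenuator box, fixed: white, 70 mm (its x) by 220 mm (its y), top 90 mm above the table. Origin on the table under its centre. Its y axis runs along the lever's slot, away from the lamp. A black tube 52 mm thick sticks out 35 mm at its +y end, axis 52 mm above the table.
- lamp_top (a point): Centre of the top of the white finned lamp house (148 mm above the table, 130 x 130 mm in plan), fixed to the attenuator at its y = -250 mm; a tube 54 mm thick joins it to the box.
- lever_top (a point): Centre of the top face of the click-stop lever, a black upright paddle 24 mm wide (attenuator x), 12 mm thick (attenuator y, the way it slides) and 40 mm tall, standing in the slot in the box's top; its top is 132 mm and its lower edge 92 mm above the table.
- click_lever (a joint): Travel of the lever in m along attenuator +y; its centre is at attenuator y = -45 mm + value. Starts loose at 0 to 0.012. Notches (clicks) at 0.029, 0.043, 0.057 (the third), 0.071, 0.085; end stop 0.088. Humps 7 mm before and after each notch. About 5 N leaves a notch or climbs a hump, 1 N slides it elsewhere; past a hump a spring snaps it up to 7 mm ahead into the next notch.
- third_mark (a point): Point on the box top, in the middle of the slot, where the lever's centre stands in the third click. A pair of short dark marks, 22 mm either side of the slot, flanks each of the five notches.
- shutter_top (a point): Centre of the top of the release box's round black push button, 28 mm across; it moves with the button, which is pressed straight down. The release box is grey, 75 x 100 x 34 mm, fixed to the table; the button sits in a low aluminium ring on it.
- shutter (a joint): How far the button is pressed, m: 0 at rest, 0.006 fully down, which takes about 5 N; springs back by itself.
- objective: Bystander, loose, to be left alone: a microscope objective standing on its thread, brass, up to 34 mm across and 52 mm high. Origin at the centre of its underside.
- oil: Bystander, loose, to be left alone: a small closed amber bottle, 30 mm across, 60 mm high. Origin at the centre of its underside.
- slidebox: Bystander, loose, to be left alone: a closed grey slide box, 85 x 35 x 30 mm. Origin at the centre of its underside.
- filter_ring: Bystander, loose, to be left alone: a bare aluminium filter ring, 32 mm across, 7 mm high, lying on top of the attenuator box near its +y end. Origin at the centre of its underside.
- dish: Bystander, loose, to be left alone: a clear shallow dish, 60 mm across, 16 mm high. Origin at the centre of its underside.
- driver: Bystander, loose, to be left alone: a screwdriver 150 mm long lying along its own x axis.
- weight: Bystander, loose, to be left alone: a steel cylinder 28 mm across, 30 mm high. Origin at the centre of its underside.
Not all that is in view belongs to the job. What is shaped like the part that bears shutter_top but red or turquoise is not meant.

How it is judged:
On the way, in this order (a step that is already met when the one before it is completed fails the run):
1. the lever sits in the third click (value of joint click_lever between 0.054 and 0.06 m and velocity of joint click_lever between -0.01 and 0.01 m/s), for 0.3 s.
2. the button is pressed fully down with the lever in the third click (value of joint click_lever between 0.054 and 0.06 m and value of joint shutter above 0.0045 m), for 0.04 s.
At the end, for the whole second after the job is handed in: The lever rests within 3 mm of its third click (0.057), the button has come back up (within 1.5 mm), and the loose things are where they were (all of step 1 and value of joint shutter below 0.0015 m); the robot touches nothing.
It fails at once if the lever goes past the third click (more than 6 mm beyond it) (value of joint click_lever above 0.063 m).
It fails at once if the button is pressed before the lever is in the third click (value of joint shutter above 0.003 m and value of joint click_lever below 0.053 m).
It fails at once if the lever is taken between the fingers (grasp point inside the lever) (horizontal distance between the grasp point and lever_top below 0.008 m and z of the grasp point in the frame of lever_top below 0.012 m).
It fails at once if a loose bystander is moved or lifted (more than 20 mm) (distance of any of objective, oil, slidebox, filter_ring, dish, driver, weight from where it was at the start of the episode above 0.02 m).
It also fails if it takes over 67 s, if anything falls off the work surface, if the arm or the gripper's body presses on something with over 40 N, if the wrist force passes 120 N, or if a joint passes its speed limit or range.

## Working session

There is one attempt and no reset: what is moved stays moved. The work goes in short steps, Python scripts to look and compute and a tool call to move; the robot and the scene stay as the last step left them, time stands still between calls to the robot, and variables do not carry over. Pictures are saved under pics/ and viewed, at most 10 in all, crops included, and the job is handed in when it is done.

Besides the shell and the picture viewer there is one more tool, called after "Call:" as a command line: name --argument value ..., lists and objects as JSON in quotes. apply_moves: Moves the arm, as the interface text tells. Shifts and turns lie within -1 to 1; 1 stands for 250 mm of shift or 30 degrees of turn. Its arguments: {"type":"object","properties":{"steps":{"type":"array"},"jaw":{"type":"number"},"newtons":{"type":"number"}},"required":["steps"]}

```bash
mkdir -p pics
python3 - <<'E'
from station import *
import cv2,numpy as np
for n in ("scene","side"):
    cv2.imwrite(f"pics/{n}0.png",grab_frame(n)); c=camera_model(n); print(n,c)
s=get_state();print(s)
E
```

```text
scene {'fx': 399.14798925267814, 'fy': 399.14798925267814, 'cx': 326.44325573773796, 'cy': 193.69121275459295, 'xyz': array([1.03470608, 0.72095465, 0.77509222]), 'rotation': array([-2.21800474,  0.0138585 ,  2.35221929])}
side {'fx': 470.9843821631245, 'fy': 470.9843821631245, 'cx': 315.8568014893888, 'cy': 201.559779871877, 'xyz': array([0.36434917, 1.07991405, 1.03738173]), 'rotation': array([-2.33286243e+00,  1.22554858e-03, -3.07592002e+00])}
{'t': 0.1, 'q': array([-8.65904906e-01,  3.59293165e-01,  1.11411260e-02, -3.26702088e-04,
       -1.22411473e+00, -2.88060114e-01]), 'qd': array([-0.00022819, -0.0022613 ,  0.00215536,  0.00201928, -0.00184197,
        0.00074537]), 'joint_efforts': array([ 2.14809631e-06, -5.84163487e+01,  2.93754923e+01,  7.01549470e+00,
        1.02858403e-02, -4.50492473e-05]), 'eef_pos': array([ 0.27305323, -0.61681123,  0.22572333]), 'ee_rot': array([ 3.14009553e+00, -1.23299849e-04, -2.72487249e+00]), 'force': array([-1.12465355,  0.66773231,  0.59513498]), 'moment': array([ 0.00371816,  0.01818204, -0.02111597]), 'gripper_force': 0.0, 'width': 0.08786316665827071}
```

View pics/scene0.png

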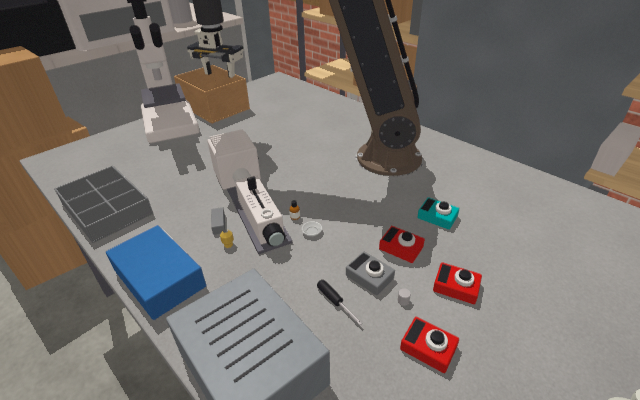

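View pics/side0.png

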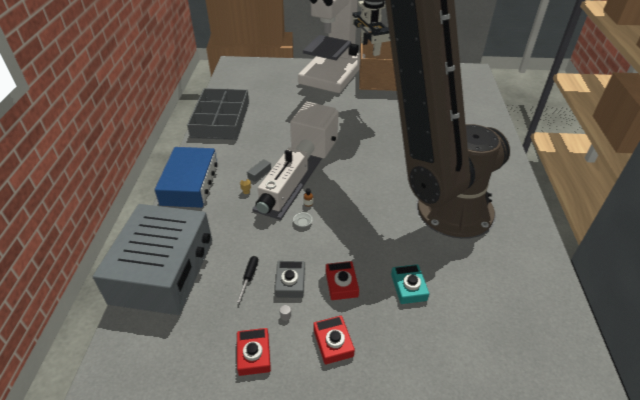

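The scene view shows the lever near (252,184), the box top from (245,185) to (275,225), and the grey release button near (375,268). In the side view the lever is near (289,155) and the button near (290,276). I'll enlarge both areas next.

```bash
cat > h.py <<'E'
import cv2,numpy as np
from scipy.spatial.transform import Rotation as R
def ray(c,u,v):
    d=R.from_euler('xyz',c['rotation']).apply([(u-c['cx'])/c['fx'],(v-c['cy'])/c['fy'],1]); return np.array(c['xyz']),d
def onplane(c,u,v,z):
    o,d=ray(c,u,v); return o+d*(z-o[2])/d[2]
def tri(c1,p1,c2,p2):
    (o1,d1),(o2,d2)=ray(c1,*p1),ray(c2,*p2)
    s=np.linalg.lstsq(np.c_[d1,-d2],o2-o1,rcond=None)[0]; a,b=o1+s[0]*d1,o2+s[1]*d2
    return (a+b)/2,np.linalg.norm(a-b)
def proj(c,p):
    q=R.from_euler('xyz',c['rotation']).inv().apply(np.array(p)-c['xyz']); return q[0]/q[2]*c['fx']+c['cx'],q[1]/q[2]*c['fy']+c['cy']
E
python3 - <<'E'
from station import *
from h import *
a,b=camera_model("scene"),camera_model("side")
print("lever",tri(a,(252,180),b,(289,153)),onplane(a,252,180,.132),onplane(b,289,153,.132))
print("button",tri(a,(375,267),b,(290,276)))
s=cv2.imread("pics/scene0.png");d=cv2.imread("pics/side0.png")
A=cv2.resize(s[165:265,200:300],None,fx=4,fy=4,interpolation=cv2.INTER_CUBIC)
B=cv2.resize(d[130:230,235:335],None,fx=4,fy=4,interpolation=cv2.INTER_CUBIC)
cv2.imwrite("pics/crop1.png",np.hstack([A,B]))
E
```

```text
lever (array([ 0.52777108, -0.09462077,  0.12095231]), np.float64(0.00017522842165785618)) [ 0.5362782  -0.08098426  0.132     ] [ 0.5257908  -0.08032092  0.132     ]
button (array([0.48305172, 0.32656936, 0.04290726]), np.float64(0.000557742150257553))
```

View pics/crop1.png

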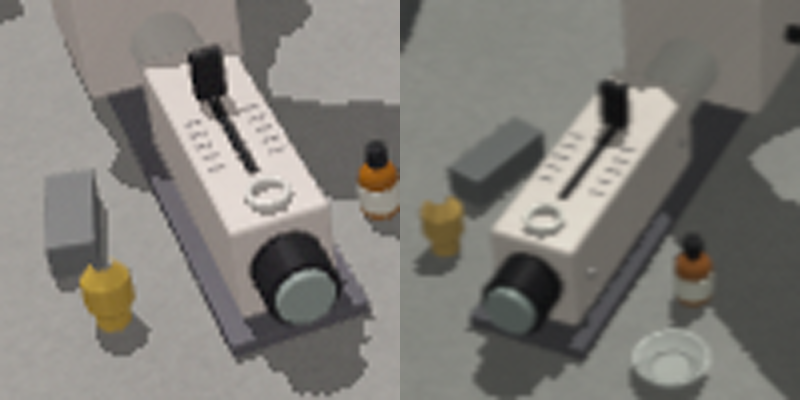

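The crop shows the box top corners: scene crop (147,70), (240,57), (328,205), (232,237). Side crop: (92,232), (177,262), (277,105). The lever is at the lamp end of the slot.

Run:
```python
from station import *
from h import *
a,b=camera_model("scene"),camera_model("side")
S=lambda u,v:(200+u/4-.4,165+v/4-.4); D=lambda u,v:(235+u/4-.4,130+v/4-.4)
P=[onplane(a,*S(*p),.09) for p in [(147,70),(240,57),(328,205),(232,237)]]
Q=[onplane(b,*D(*p),.09) for p in [(277,105),(177,262),(92,232)]]
print("scene BL BR FR FL\n",np.round(P,4));print("side BR FR FL\n",np.round(Q,4))
for n,X in (("scn",[P[1],P[2],P[3]]),("side",Q)):
    c=(X[0]+X[2])/2; e=X[1]-X[0]; w=X[2]-X[1]
    print(n,"centre",c,"yaw y-axis",np.degrees(np.arctan2(e[1],e[0])),np.linalg.norm(e),np.linalg.norm(w))
print("scene slot ends",onplane(a,*S(205,98),.09),onplane(a,*S(256,170),.09))
print("lever top",tri(a,S(206,50),b,D(213,87)), onplane(a,*S(206,50),.132),onplane(b,*D(213,87),.132))
for c,im in ((a,"scene"),(b,"side")):
    g=cv2.imread(f"pics/{im}0.png"); u,v=map(int,proj(c,(.483,.327,.043)))
    m=(g[v-14:v+15,u-14:u+15].max(2)<70).astype(np.uint8)
    n,l,st,ce=cv2.connectedComponentsWithStats(m)
    for s,k in zip(st[1:],ce[1:]): 
        if s[4]>20: print(im,s,k+[u-14,v-14])
```

```text
scene BL BR FR FL
 [[ 0.5426 -0.1584  0.09  ]
 [ 0.4842 -0.1216  0.09  ]
 [ 0.5496  0.0584  0.09  ]
 [ 0.6137  0.038   0.09  ]]
side BR FR FL
 [[ 0.4836 -0.1223  0.09  ]
 [ 0.5416  0.0689  0.09  ]
 [ 0.6095  0.0401  0.09  ]]
scn centre [ 0.54896827 -0.04181619  0.09      ] yaw y-axis 70.03930253327148 0.1915175254718761 0.06725007477230305
side centre [ 0.54654621 -0.04111059  0.09      ] yaw y-axis 73.11450832884428 0.19981815014755436 0.07371916246361622
scene slot ends [ 0.5338947  -0.09848849  0.09      ] [ 0.55985609 -0.0056595   0.09      ]
lever top (array([ 0.53053085, -0.09149876,  0.13198305]), np.float64(0.0037100712586639294)) [ 0.52936708 -0.09447251  0.132     ] [ 0.53028578 -0.08844871  0.132     ]
scene [ 0  0  8 11 53] [363.64150943 257.67924528]
scene [ 8  8 11 10 88] [374.10227273 265.56818182]
side [  4   0  22   6 127] [290.08661417 264.48818898]
side [ 9  8  9 10 68] [288.92647059 274.67647059]
```

Call:
apply_moves --steps '[{"translation": [0, 0.1, 0.04], "rotation": [0, 0, 0.08]}, {"translation": [0, 0.2, 0.08], "rotation": [0, 0, 0.16]}, {"translation": [0, 0.3, 0.12], "rotation": [0, 0, 0.24]}, {"translation": [0, 0.4, 0.16], "rotation": [0, 0, 0.32]}, {"translation": [0, 0.5, 0.2], "rotation": [0, 0, 0.4]}, {"translation": [0, 0.6, 0.2], "rotation": [0, 0, 0.48]}, {"translation": [0, 0.7, 0.2], "rotation": [0, 0, 0.56]}, {"translation": [0, 0.8, 0.2], "rotation": [0, 0, 0.64]}, {"translation": [0, 0.9, 0.2], "rotation": [0, 0, 0.72]}, {"translation": [0, 1, 0.2], "rotation": [0, 0, 0.8]}]' --jaw 1 --newtons 10

```text
t: 0.93
eef_pos: [0.2728, -0.3659, 0.2762]
ee_rot: [3.141, 0.0, -2.304]
force: [-0.1, -1.0, 0.6]
width: 0.026
gripper_force: 0.0
```

Call:
apply_moves --steps '[{"translation": [0.07, 0.1, 0], "rotation": [0, 0, 0.08]}, {"translation": [0.14, 0.2, 0], "rotation": [0, 0, 0.16]}, {"translation": [0.21, 0.3, 0], "rotation": [0, 0, 0.24]}, {"translation": [0.3, 0.4, 0], "rotation": [0, 0, 0.32]}, {"translation": [0.4, 0.5, 0], "rotation": [0, 0, 0.4]}, {"translation": [0.5, 0.6, 0], "rotation": [0, 0, 0.48]}, {"translation": [0.6, 0.7, 0], "rotation": [0, 0, 0.56]}, {"translation": [0.7, 0.8, 0], "rotation": [0, 0, 0.64]}, {"translation": [0.8, 0.85, 0], "rotation": [0, 0, 0.72]}, {"translation": [0.88, 0.88, 0], "rotation": [0, 0, 0.8]}]'

```text
t: 1.77
eef_pos: [0.4947, -0.1452, 0.2764]
ee_rot: [3.142, 0.0, -1.883]
force: [0.5, -0.8, -0.5]
width: 0.0005
gripper_force: 0.0
```

Run:
```python
from station import *
from h import *
s=get_state();c=camera_model("wrist");print(s['t'],s['eef_pos'],np.degrees(s['ee_rot']),s['width'],s.get('hold_point_z'),c)
print(proj(c,(.53,-.0915,.132)), [k for k in globals() if 'hold' in k])
cv2.imwrite("pics/w1.png",grab_frame("wrist"))
```

```text
1.7667 [ 0.49469151 -0.14520538  0.27637126] [ 1.79998650e+02  1.23766634e-02 -1.07878872e+02] 0.0004985218172995541 None {'fx': 347.63415298497546, 'fy': 347.63415298497546, 'cx': 319.0876516710462, 'cy': 202.65619018746708, 'xyz': array([ 0.47187872, -0.21895226,  0.43598647]), 'rotation': array([ 2.85116882e+00, -1.02899033e-03,  2.82957492e+00])}
(np.float64(301.76023120778564), np.float64(251.2383904786239)) ['hold_point_z']
```

View pics/w1.png

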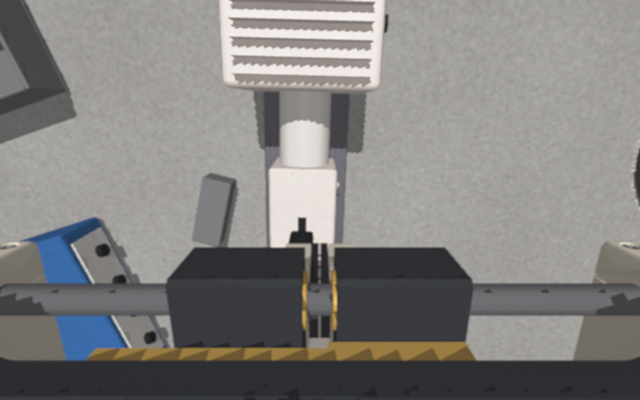

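The wrist view shows the lever tip at about (301,235), half hidden by the fingers because the camera sits on the lamp side. I'll turn the tool half around so it looks ahead of the push.

Run:
```python
from station import *
print(get_state()['q'],hold_point_z)
```

```text
[ 9.59101121e-02  6.82156838e-02 -2.50405220e-01  2.72951027e-04
 -1.25224745e+00 -4.04529752e-01] 0.0188
```

Call:
apply_moves --steps '[{"translation": [0.02, 0.06, 0]}, {"translation": [0.04, 0.13, 0]}, {"translation": [0.06, 0.19, 0]}, {"translation": [0.08, 0.25, 0]}, {"translation": [0.1, 0.32, 0]}, {"translation": [0.12, 0.38, 0]}, {"translation": [0.12, 0.38, 0]}, {"translation": [0.12, 0.38, 0]}, {"translation": [0.12, 0.38, 0]}, {"translation": [0.12, 0.38, 0]}]'

```text
schema error: expected keys translation, rotation
```

Run:
```python
from station import *
from h import *
import pickle
c=camera_model("wrist");pickle.dump(c,open("w2.pkl","wb"));print(get_state()['eef_pos'])
g=grab_frame("wrist");cv2.imwrite("pics/w2.png",g)
cv2.imwrite("pics/w2c.png",cv2.resize(g[50:250,200:400],None,fx=3,fy=3,interpolation=cv2.INTER_CUBIC))
```

```text
[ 0.49742709 -0.14492888  0.27578351]
```

View pics/w2c.png

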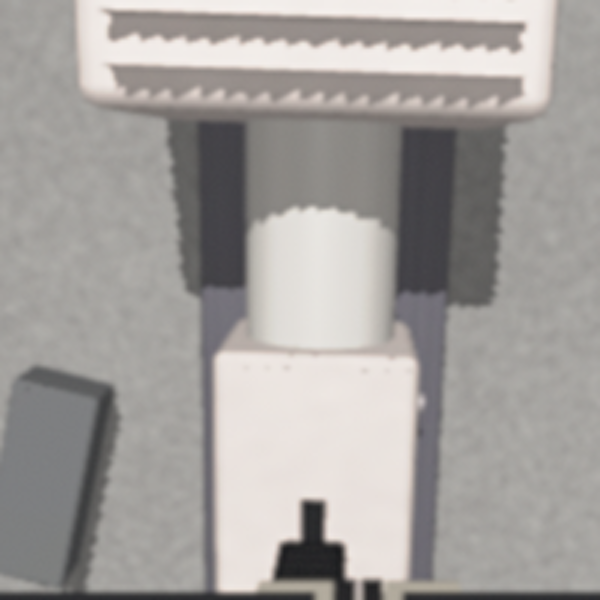

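The move was refused because every row needs a rotation, so this crop is from the old spot. It shows the box's lamp-end top edge at crop row about 352 and the lever's lower part at about (312,570). I'm repeating the move.

Call:
apply_moves --steps '[{"translation": [0.02, 0.06, 0], "rotation": [0, 0, 0]}, {"translation": [0.04, 0.13, 0], "rotation": [0, 0, 0]}, {"translation": [0.06, 0.19, 0], "rotation": [0, 0, 0]}, {"translation": [0.08, 0.25, 0], "rotation": [0, 0, 0]}, {"translation": [0.1, 0.32, 0], "rotation": [0, 0, 0]}, {"translation": [0.12, 0.38, 0], "rotation": [0, 0, 0]}, {"translation": [0.12, 0.38, 0], "rotation": [0, 0, 0]}, {"translation": [0.12, 0.38, 0], "rotation": [0, 0, 0]}, {"translation": [0.12, 0.38, 0], "rotation": [0, 0, 0]}, {"translation": [0.12, 0.38, 0], "rotation": [0, 0, 0]}]'

```text
t: 2.7
eef_pos: [0.5228, -0.0529, 0.2765]
ee_rot: [3.141, -0.0, -1.888]
force: [-0.7, -0.3, 0.5]
width: 0.0004
gripper_force: 0.0
```

Run:
```python
from station import *
from h import *
import pickle
c=camera_model("wrist");pickle.dump(c,open("w2.pkl","wb"));print(get_state()['eef_pos'])
g=grab_frame("wrist");cv2.imwrite("pics/w3.png",g)
cv2.imwrite("pics/w3c.png",cv2.resize(g[50:250,200:400],None,fx=3,fy=3,interpolation=cv2.INTER_CUBIC))
```

```text
[ 0.52278823 -0.05291622  0.27654517]
```

View pics/w3c.png

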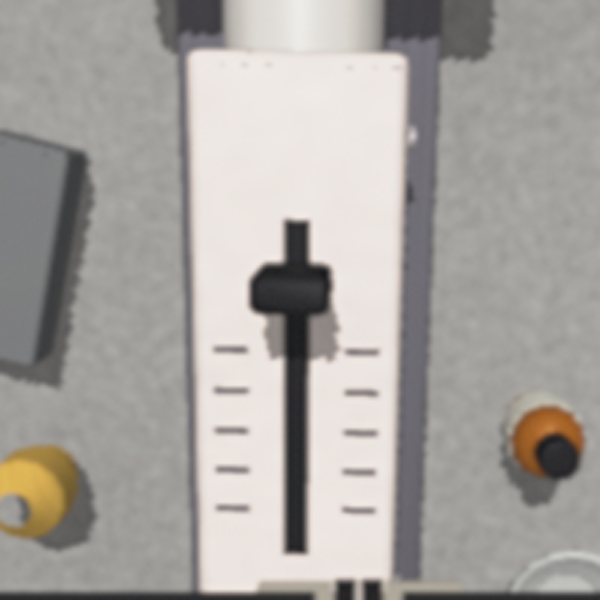

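The crop shows the five mark pairs at crop rows about 351, 391, 432, 471 and 509 (mid column 296). The lever sits about 20 mm before the first pair, with its top centre near (290,285).

```bash
python3 - <<'E'
from h import *
import pickle
c=pickle.load(open("w2.pkl","rb"))
W=lambda u,v:(200+u/3-.33,50+v/3-.33)
N=[(onplane(c,*W(*l),.09)+onplane(c,*W(*r),.09))/2 for l,r in [((231,350),(362,352)),((232,391),(361,393)),((231,431),(361,433)),((232,469),(360,472)),((232,508),(359,510))]]
d=N[4]-N[0];L=np.linalg.norm(d);d/=L;print("dir",d,np.degrees(np.arctan2(d[1],d[0])),"len",L)
n3=np.mean(N,0);print("third",n3)
print("box corner edges",[onplane(c,*W(*p),.09) for p in [(188,54),(407,56)]])
for v in (264,275,285,298,312): print(v,(onplane(c,*W(290,v),.132)-n3)@d)
E
python3 - <<'E'
import cv2
g=cv2.imread('pics/w3.png'); print(g[134:162,296].max(1), g[145,280:314].max(1))
E
```

```text
dir [0.33364401 0.94269914 0.        ] 70.50989791746306 len 0.0562251682309024
third [ 0.54874947 -0.04409437  0.09      ]
box corner edges [array([ 0.540815  , -0.16929563,  0.09      ]), array([ 0.47639576, -0.14755793,  0.09      ])]
264 -0.06146463664049344
275 -0.05832025653563268
285 -0.0554453632134524
298 -0.05168448312595367
312 -0.04760426966058927
[53 54 53 46 43 41 40 41 43 51 56 61 59 56 52 49 48 46 44 38 34 33 34 34
 33 34 34 34] [238 236 206 125  54  45  53  54  55  55  56  55  57  57  57  60  61  60
  62  61  62  62  63  63  65  65  61  54  42  58 125 201 235 238]
```

Call:
apply_moves --steps '[{"translation": [0, -0.08, 0], "rotation": [0, 0, -0.02]}, {"translation": [-0.01, -0.16, 0], "rotation": [0, 0, -0.02]}, {"translation": [-0.02, -0.24, 0], "rotation": [0, 0, -0.02]}, {"translation": [-0.02, -0.324, 0], "rotation": [0, 0, -0.02]}, {"translation": [-0.02, -0.324, 0], "rotation": [0, 0, -0.02]}, {"translation": [-0.02, -0.324, -0.15], "rotation": [0, 0, -0.02]}, {"translation": [-0.02, -0.324, -0.3], "rotation": [0, 0, -0.02]}, {"translation": [-0.02, -0.324, -0.45], "rotation": [0, 0, -0.02]}, {"translation": [-0.02, -0.324, -0.55], "rotation": [0, 0, -0.02]}, {"translation": [-0.02, -0.324, -0.55], "rotation": [0, 0, -0.02]}]'

```text
t: 3.58
eef_pos: [0.5143, -0.1334, 0.1339]
ee_rot: [3.133, -0.002, -1.899]
force: [-0.8, -0.6, -0.3]
width: 0.0003
gripper_force: 0.0
```

Call:
apply_moves --steps '[{"translation": [0, 0, -0.06], "rotation": [0, 0, 0]}, {"translation": [0, 0, -0.12], "rotation": [0, 0, 0]}, {"translation": [0, 0, -0.12], "rotation": [0, 0, 0]}, {"translation": [0, 0, -0.12], "rotation": [0, 0, 0]}, {"translation": [0.01, 0.03, -0.12], "rotation": [0, 0, 0]}, {"translation": [0.02, 0.05, -0.12], "rotation": [0, 0, 0]}, {"translation": [0.02, 0.06, -0.12], "rotation": [0, 0, 0]}, {"translation": [0.02, 0.06, -0.12], "rotation": [0, 0, 0]}, {"translation": [0.02, 0.06, -0.12], "rotation": [0, 0, 0]}, {"translation": [0.02, 0.06, -0.12], "rotation": [0, 0, 0]}]'

```text
t: 4.42
eef_pos: [0.5233, -0.1181, 0.1093]
ee_rot: [-3.141, 0.0, -1.897]
force: [0.3, -0.0, 0.0]
width: 0.0006
gripper_force: 0.0
```

```bash
cat >> h.py <<'E'
def rep(s):
    d=np.array([.33,.944]);r=s['eef_pos'][:2]-np.array([.5487,-.0441])
    print(s['t'],s['eef_pos'],"s mm",1e3*r@d,"lat",1e3*(r[0]*d[1]-r[1]*d[0]),"F along",s['force'][:2]@d,"Fz",s['force'][2])
E
python3 -c "
from station import *
from h import *
rep(get_state())"
```

```text
4.4167 [ 0.52325798 -0.11807552  0.10929602] s mm -78.2287615892858 lat 0.39465270206621994 F along 0.04701311683701999 Fz 0.04484300117264191
```

Call:
apply_moves --steps '[{"translation": [0.003, 0.009, 0], "rotation": [0, 0, 0]}, {"translation": [0.006, 0.019, 0], "rotation": [0, 0, 0]}, {"translation": [0.01, 0.028, 0], "rotation": [0, 0, 0]}, {"translation": [0.013, 0.038, 0], "rotation": [0, 0, 0]}, {"translation": [0.016, 0.047, 0], "rotation": [0, 0, 0]}, {"translation": [0.02, 0.056, 0], "rotation": [0, 0, 0]}, {"translation": [0.023, 0.066, 0], "rotation": [0, 0, 0]}, {"translation": [0.026, 0.075, 0], "rotation": [0, 0, 0]}, {"translation": [0.03, 0.085, 0], "rotation": [0, 0, 0]}, {"translation": [0.033, 0.094, 0], "rotation": [0, 0, 0]}]'

```text
t: 5.25
eef_pos: [0.5306, -0.0966, 0.1092]
ee_rot: [3.14, -0.004, -1.897]
force: [-1.5, -4.9, 2.7]
width: 0.0005
gripper_force: 2.4
```

Call:
apply_moves --steps '[{"translation": [0.003, 0.009, 0], "rotation": [0, 0, 0]}, {"translation": [0.006, 0.018, 0], "rotation": [0, 0, 0]}, {"translation": [0.009, 0.026, 0], "rotation": [0, 0, 0]}, {"translation": [0.012, 0.035, 0], "rotation": [0, 0, 0]}, {"translation": [0.015, 0.044, 0], "rotation": [0, 0, 0]}, {"translation": [0.018, 0.053, 0], "rotation": [0, 0, 0]}, {"translation": [0.022, 0.062, 0], "rotation": [0, 0, 0]}, {"translation": [0.025, 0.07, 0], "rotation": [0, 0, 0]}, {"translation": [0.028, 0.079, 0], "rotation": [0, 0, 0]}, {"translation": [0.03, 0.087, 0], "rotation": [0, 0, 0]}]'

```text
t: 6.08
eef_pos: [0.5389, -0.0732, 0.1091]
ee_rot: [3.141, -0.001, -1.897]
force: [0.6, -11.7, -0.1]
width: 0.0004
gripper_force: 5.6
```

```bash
python3 -c "
from station import *
from h import *
rep(get_state())
s=grab_frame('scene');d=grab_frame('side')
A=cv2.resize(s[165:265,200:300],None,fx=4,fy=4,interpolation=cv2.INTER_CUBIC)
B=cv2.resize(d[130:230,235:335],None,fx=4,fy=4,interpolation=cv2.INTER_CUBIC)
cv2.imwrite('pics/push1.png',np.hstack([A,B]))"
```

```text
6.0833 [ 0.53893779 -0.07318703  0.10907118] s mm -30.67968857575084 lat 0.38319462635361295 F along -10.854719412274578 Fz -0.11088445858077098
```

View pics/push1.png

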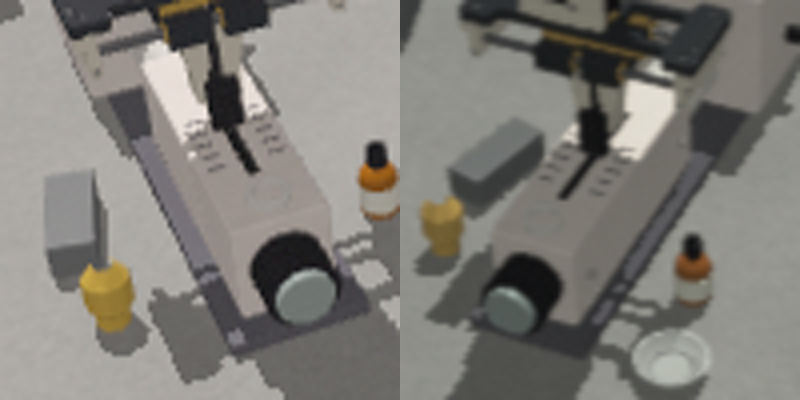

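The crops show the lever pushed down the slot by the closed fingers: foot near (228,128) in the scene crop and near (193,155) in the side half. That is around the second or third pair of marks.

```bash
python3 -c "
from station import *
from h import *
rep(get_state())
a,b=camera_model('scene'),camera_model('side')
n=np.array([.5487,-.0441]);d=np.array([.33,.944])
S=lambda u,v:(200+u/4-.4,165+v/4-.4); D=lambda u,v:(235+u/4-.4,130+v/4-.4)
for c,p in ((a,S(228,127)),(b,D(190,155))): print('front foot s',(onplane(c,*p,.092)[:2]-n)@d*1e3)
# where model predicts front foot for centre s=-14 (2nd) / 0
for s in (-14,-7,0):
  P=np.r_[n+d*(s+6)/1e3,.092]; u=proj(a,P);v=proj(b,P); print(s,(u[0]-200+.4)*4,(u[1]-165+.4)*4,(v[0]-235+.4)*4,(v[1]-130+.4)*4)
"
```

```text
6.1833 [ 0.53891633 -0.07348426  0.1090692 ] s mm -30.967355399780168 lat 0.4610266652107578 F along -7.509731298137086 Fz 0.2156080082469703
front foot s -12.676042605667035
front foot s -8.57972153810529
-14 230.69530994516512 130.41852905571088 190.06288162032078 155.54200224720645
-7 233.8181244777887 135.84656493326221 186.1349555108346 160.81326204437616
0 236.96922551394695 141.32376804582984 182.18211832881306 166.11795239280863
```

The images suggest the second notch, but the resisting force is ambiguous. I'll back off and check from above.

Call:
apply_moves --steps '[{"translation": [-0.013, -0.038, 0], "rotation": [0, 0, 0]}, {"translation": [-0.026, -0.076, 0], "rotation": [0, 0, 0]}, {"translation": [-0.026, -0.076, 0.1], "rotation": [0, 0, 0]}, {"translation": [-0.026, -0.076, 0.23], "rotation": [0, 0, 0]}, {"translation": [-0.026, -0.076, 0.36], "rotation": [0, 0, 0]}, {"translation": [-0.026, -0.076, 0.5], "rotation": [0, 0, 0]}, {"translation": [-0.03, -0.02, 0.62], "rotation": [0, 0, 0]}, {"translation": [-0.04, 0.04, 0.67], "rotation": [0, 0, 0]}, {"translation": [-0.05, 0.08, 0.67], "rotation": [0, 0, 0]}, {"translation": [-0.05, 0.08, 0.67], "rotation": [0, 0, 0]}]'

```text
t: 7.02
eef_pos: [0.5263, -0.0518, 0.2773]
ee_rot: [-3.14, 0.002, -1.897]
force: [-1.1, 0.3, -0.3]
width: 0.0003
gripper_force: 0.0
```

Run:
```python
from station import *
from h import *
import pickle
rep(get_state());grab_frame("side")
c=camera_model("wrist");pickle.dump(c,open("w4.pkl","wb"))
g=grab_frame("wrist");cv2.imwrite("pics/w4.png",g)
cv2.imwrite("pics/w4c.png",cv2.resize(g[50:250,200:400],None,fx=3,fy=3,interpolation=cv2.INTER_CUBIC))
```

```text
7.0167 [ 0.52632635 -0.05179624  0.27728678] s mm -14.648559274494998 lat -18.580967898435446 F along -0.04799033144487669 Fz -0.25275124728395937
```

View pics/w4c.png

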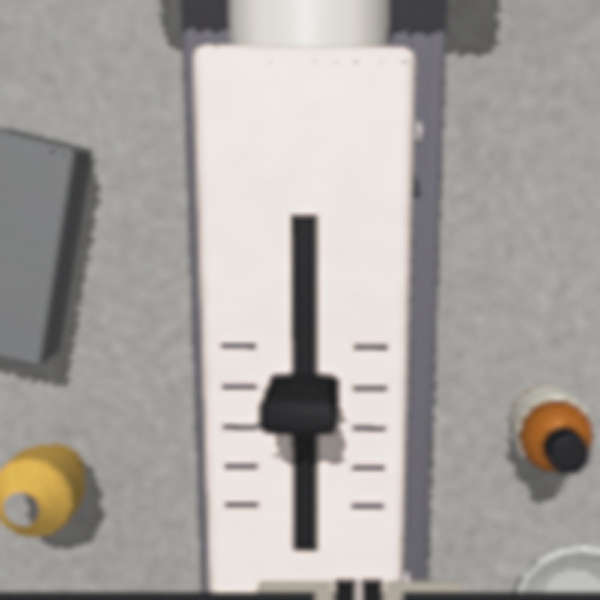

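The mark pairs are at crop rows about 346, 387, 428, 467 and 505, and the lever blob spans rows 375 to 433. Projecting the lever's known shape at each notch will show which one it is in.

Run:
```python
from h import *
import pickle
for f,r3,lev in (("w2.pkl",[(231,431),(361,433)],"263-313"),("w4.pkl",[(239,427),(369,429)],"375-433")):
    c=pickle.load(open(f,"rb")); W=lambda u,v:(200+u/3-.33,50+v/3-.33)
    n=(onplane(c,*W(*r3[0]),.09)+onplane(c,*W(*r3[1]),.09))/2; d=np.array([.33,.944,0]); print(f,n,lev)
    for s in (-57,-52,-47,-28,-21,-14,-7,0):
        print(s,[round((proj(c,n+d*(s+o)/1e3+[0,0,z])[1]-50+.33)*3) for o,z in ((-6,.002),(6,.002),(-6,.042),(6,.042))])
```

```text
w2.pkl [ 0.54880608 -0.0440319   0.09      ] 263-313
-57 [246, 283, 259, 301]
-52 [262, 299, 276, 318]
-47 [277, 314, 294, 335]
-28 [335, 370, 358, 398]
-21 [356, 391, 381, 420]
-14 [376, 411, 404, 443]
-7 [396, 431, 427, 465]
0 [417, 450, 449, 487]
w4.pkl [ 0.5490352  -0.04410186  0.09      ] 375-433
-57 [242, 279, 254, 296]
-52 [257, 294, 271, 313]
-47 [273, 309, 289, 330]
-28 [331, 366, 353, 393]
-21 [351, 387, 377, 416]
-14 [372, 407, 400, 438]
-7 [392, 427, 422, 461]
0 [412, 446, 445, 482]
```

The lever rests in the second notch: predicted rows 372 to 438, seen 375 to 433. Going back down behind it.

Call:
apply_moves --steps '[{"translation": [0.012, -0.08, 0], "rotation": [0, 0, 0]}, {"translation": [0.024, -0.158, 0], "rotation": [0, 0, 0]}, {"translation": [0.024, -0.158, 0], "rotation": [0, 0, 0]}, {"translation": [0.024, -0.158, -0.13], "rotation": [0, 0, 0]}, {"translation": [0.024, -0.158, -0.26], "rotation": [0, 0, 0]}, {"translation": [0.024, -0.158, -0.39], "rotation": [0, 0, 0]}, {"translation": [0.024, -0.158, -0.52], "rotation": [0, 0, 0]}, {"translation": [0.024, -0.158, -0.62], "rotation": [0, 0, 0]}, {"translation": [0.024, -0.158, -0.67], "rotation": [0, 0, 0]}, {"translation": [0.024, -0.158, -0.67], "rotation": [0, 0, 0]}]'

```text
t: 7.95
eef_pos: [0.5294, -0.0931, 0.1047]
ee_rot: [3.134, -0.003, -1.899]
force: [-0.7, 0.3, 1.3]
width: 0.0006
gripper_force: 0.0
```

Call:
apply_moves --steps '[{"translation": [0.004, 0.01, 0], "rotation": [0, 0, 0]}, {"translation": [0.008, 0.02, 0], "rotation": [0, 0, 0]}, {"translation": [0.012, 0.034, 0], "rotation": [0, 0, 0]}, {"translation": [0.016, 0.045, 0], "rotation": [0, 0, 0]}, {"translation": [0.016, 0.045, 0], "rotation": [0, 0, 0]}, {"translation": [0.016, 0.045, 0], "rotation": [0, 0, 0]}, {"translation": [0.016, 0.045, 0], "rotation": [0, 0, 0]}, {"translation": [0.016, 0.045, 0], "rotation": [0, 0, 0]}, {"translation": [0.016, 0.045, 0], "rotation": [0, 0, 0]}, {"translation": [0.016, 0.045, 0], "rotation": [0, 0, 0]}]'

```text
t: 8.78
eef_pos: [0.5364, -0.0813, 0.1091]
ee_rot: [3.142, 0.0, -1.898]
force: [0.7, -1.3, -0.5]
width: 0.0008
gripper_force: 0.0
```

```bash
python3 -c "
from station import *
from h import *
rep(get_state())"
```

```text
8.7833 [ 0.53644045 -0.08126503  0.10909166] s mm -39.129438377543565 lat 0.6914454850544695 F along -0.9885147264230033 Fz -0.507212145865279
```

Call:
apply_moves --steps '[{"translation": [0.001, 0.004, 0], "rotation": [0, 0, 0]}, {"translation": [0.002, 0.006, 0], "rotation": [0, 0, 0]}, {"translation": [0.003, 0.008, 0], "rotation": [0, 0, 0]}, {"translation": [0.003, 0.008, 0], "rotation": [0, 0, 0]}, {"translation": [0.003, 0.008, 0], "rotation": [0, 0, 0]}, {"translation": [0.003, 0.008, 0], "rotation": [0, 0, 0]}, {"translation": [0.003, 0.008, 0], "rotation": [0, 0, 0]}, {"translation": [0.003, 0.008, 0], "rotation": [0, 0, 0]}, {"translation": [0.003, 0.008, 0], "rotation": [0, 0, 0]}, {"translation": [0.003, 0.008, 0], "rotation": [0, 0, 0]}]'

```text
t: 9.62
eef_pos: [0.5373, -0.0792, 0.1091]
ee_rot: [-3.142, 0.0, -1.898]
force: [-0.8, 0.3, 0.7]
width: 0.0007
gripper_force: 0.0
```

```bash
python3 -c "
from station import *
from h import *
rep(get_state())"
```

```text
9.6167 [ 0.53726563 -0.07919895  0.10911002] s mm -36.90674994171241 lat 0.7886082669862956 F along 0.01233376744154796 Fz 0.7183245853578369
```

Call:
apply_moves --steps '[{"translation": [0.001, 0.004, 0], "rotation": [0, 0, 0]}, {"translation": [0.002, 0.008, 0], "rotation": [0, 0, 0]}, {"translation": [0.003, 0.01, 0], "rotation": [0, 0, 0]}, {"translation": [0.003, 0.01, 0], "rotation": [0, 0, 0]}, {"translation": [0.003, 0.01, 0], "rotation": [0, 0, 0]}, {"translation": [0.003, 0.01, 0], "rotation": [0, 0, 0]}, {"translation": [0.003, 0.01, 0], "rotation": [0, 0, 0]}, {"translation": [0.003, 0.01, 0], "rotation": [0, 0, 0]}, {"translation": [0.003, 0.01, 0], "rotation": [0, 0, 0]}, {"translation": [0.003, 0.01, 0], "rotation": [0, 0, 0]}]'

```text
t: 10.45
eef_pos: [0.538, -0.0767, 0.109]
ee_rot: [3.142, 0.0, -1.898]
force: [-0.1, -0.1, 0.8]
width: 0.0006
gripper_force: 0.0
```

Call:
apply_moves --steps '[{"translation": [0.001, 0.002, 0], "rotation": [0, 0, 0]}, {"translation": [0.001, 0.004, 0], "rotation": [0, 0, 0]}, {"translation": [0.002, 0.006, 0], "rotation": [0, 0, 0]}, {"translation": [0.002, 0.006, 0], "rotation": [0, 0, 0]}, {"translation": [0.002, 0.006, 0], "rotation": [0, 0, 0]}, {"translation": [0.002, 0.006, 0], "rotation": [0, 0, 0]}, {"translation": [0.002, 0.006, 0], "rotation": [0, 0, 0]}, {"translation": [0.002, 0.006, 0], "rotation": [0, 0, 0]}, {"translation": [0.002, 0.006, 0], "rotation": [0, 0, 0]}, {"translation": [0.002, 0.006, 0], "rotation": [0, 0, 0]}]'

```text
t: 11.28
eef_pos: [0.5385, -0.0752, 0.1091]
ee_rot: [-3.142, 0.0, -1.898]
force: [-0.2, -0.5, -0.4]
width: 0.0007
gripper_force: 0.0
```

Call:
apply_moves --steps '[{"translation": [0.001, 0.002, 0], "rotation": [0, 0, 0]}, {"translation": [0.001, 0.004, 0], "rotation": [0, 0, 0]}, {"translation": [0.002, 0.006, 0], "rotation": [0, 0, 0]}, {"translation": [0.002, 0.006, 0], "rotation": [0, 0, 0]}, {"translation": [0.002, 0.006, 0], "rotation": [0, 0, 0]}, {"translation": [0.002, 0.006, 0], "rotation": [0, 0, 0]}, {"translation": [0.002, 0.006, 0], "rotation": [0, 0, 0]}, {"translation": [0.002, 0.006, 0], "rotation": [0, 0, 0]}, {"translation": [0.002, 0.006, 0], "rotation": [0, 0, 0]}, {"translation": [0.002, 0.006, 0], "rotation": [0, 0, 0]}]'

```text
t: 12.12
eef_pos: [0.5389, -0.0741, 0.1091]
ee_rot: [3.141, -0.001, -1.898]
force: [-0.5, -5.9, 0.9]
width: 0.0004
gripper_force: 2.5
```

```bash
python3 -c "
from station import *
from h import *
rep(get_state())"
```

```text
12.1167 [ 0.53885468 -0.07407694  0.10907945] s mm -31.547181751008523 lat 0.5984104309912468 F along -5.709718236411205 Fz 0.9404361599860289
```

Contact with the lever in the second notch is at s ≈ -31.6 mm. Pushing 9.5 mm crosses the hump (7 mm), and the snap completes the rest.

Call:
apply_moves --steps '[{"translation": [0.002, 0.005, 0], "rotation": [0, 0, 0]}, {"translation": [0.003, 0.009, 0], "rotation": [0, 0, 0]}, {"translation": [0.005, 0.014, 0], "rotation": [0, 0, 0]}, {"translation": [0.006, 0.018, 0], "rotation": [0, 0, 0]}, {"translation": [0.008, 0.022, 0], "rotation": [0, 0, 0]}, {"translation": [0.009, 0.026, 0], "rotation": [0, 0, 0]}, {"translation": [0.011, 0.03, 0], "rotation": [0, 0, 0]}, {"translation": [0.0125, 0.036, 0], "rotation": [0, 0, 0]}, {"translation": [0.0125, 0.036, 0], "rotation": [0, 0, 0]}, {"translation": [0.0125, 0.036, 0], "rotation": [0, 0, 0]}]'

```text
t: 12.95
eef_pos: [0.5422, -0.0641, 0.109]
ee_rot: [-3.142, 0.001, -1.897]
force: [-0.3, 0.1, 0.2]
width: 0.0006
gripper_force: 0.0
```

```bash
python3 -c "
from station import *
from h import *
rep(get_state())"
```

```text
12.95 [ 0.5422451  -0.06414217  0.10899937] s mm -21.049920034418967 lat 0.5204916367852579 F along -0.022214952609583546 Fz 0.23647686058505918
```

The force dropped to zero, so the lever snapped ahead. Backing off, lifting, and checking from above.

Call:
apply_moves --steps '[{"translation": [-0.013, -0.038, 0], "rotation": [0, 0, 0]}, {"translation": [-0.026, -0.076, 0], "rotation": [0, 0, 0]}, {"translation": [-0.026, -0.076, 0.1], "rotation": [0, 0, 0]}, {"translation": [-0.026, -0.076, 0.23], "rotation": [0, 0, 0]}, {"translation": [-0.026, -0.076, 0.36], "rotation": [0, 0, 0]}, {"translation": [-0.026, -0.076, 0.5], "rotation": [0, 0, 0]}, {"translation": [-0.03, -0.01, 0.62], "rotation": [0, 0, 0]}, {"translation": [-0.04, 0.06, 0.67], "rotation": [0, 0, 0]}, {"translation": [-0.045, 0.105, 0.67], "rotation": [0, 0, 0]}, {"translation": [-0.045, 0.105, 0.67], "rotation": [0, 0, 0]}]'

```text
t: 13.78
eef_pos: [0.5306, -0.0375, 0.2772]
ee_rot: [-3.14, 0.002, -1.897]
force: [0.4, 0.3, -0.1]
width: 0.0008
gripper_force: 0.0
```

Run:
```python
from station import *
from h import *
grab_frame("side")
c=camera_model("wrist");g=grab_frame("wrist");cv2.imwrite("pics/w5.png",g);rep(get_state())
d=np.array([.33,.944,0]);n=np.array([.5489,-.0441,.09])
u,v=map(int,proj(c,n)); print(u,v)
print("slot column max",g[v-40:v+40,u-4].max(1))
for s in (-14,-7,0,7,14): print(s,[round(proj(c,n+d*(s+o)/1e3+[0,0,z])[1]-(v-40)) for o,z in ((-6,.002),(6,.042))])
P=[.483,.327,.043];print("button",np.round(P,3))
a,b=camera_model("scene"),camera_model("side")
print(tri(a,(374.1,265.6),b,(288.9,274.7)),onplane(a,374.1,265.6,.04),onplane(b,288.9,274.7,.04))
```

```text
13.8833 [ 0.53011035 -0.03862398  0.27561476] s mm -0.9652243620289163 lat -19.355717720020397 F along 1.0622658749816751 Fz -0.12149990920883916
300 178
slot column max [155 155 153 153 153 152 152 152 152 152 153 153 153 153 153 154 154 154
 155 155 155 155 155 153 153 158 168 174 177 176 177 177 169 135  85  47
  37  38  40  39  38  40  45  49  53  53  51  50  48  46  46  42  40  59
  88 101 102 105 113 118 118 117 116 120 145 185 205 206 206 205 207 206
 206 205 204 204 203 203 203 204]
-14 [21, 42]
-7 [28, 49]
0 [35, 57]
7 [42, 64]
14 [48, 72]
button [0.483 0.327 0.043]
(array([0.48562672, 0.32585427, 0.04840922]), np.float64(0.001954047815647337)) [0.47864763 0.32018762 0.04      ] [0.48677966 0.32065696 0.04      ]
```

The lever spans rows 34.5 to 54, against 35 to 57 predicted for the third click, so it is in. Next I go over the grey release box.

Call:
apply_moves --steps '[{"translation": [-0.01, 0.1, 0], "rotation": [0, 0, 0]}, {"translation": [-0.02, 0.2, 0], "rotation": [0, 0, 0]}, {"translation": [-0.02, 0.3, 0], "rotation": [0, 0, 0]}, {"translation": [-0.03, 0.4, 0], "rotation": [0, 0, 0]}, {"translation": [-0.04, 0.5, 0], "rotation": [0, 0, 0]}, {"translation": [-0.04, 0.6, 0], "rotation": [0, 0, 0]}, {"translation": [-0.04, 0.7, 0], "rotation": [0, 0, 0]}, {"translation": [-0.04, 0.8, 0], "rotation": [0, 0, 0]}, {"translation": [-0.04, 0.8, 0], "rotation": [0, 0, 0]}, {"translation": [-0.04, 0.8, 0], "rotation": [0, 0, 0]}]'

```text
t: 14.72
eef_pos: [0.5205, 0.1616, 0.2749]
ee_rot: [3.14, -0.002, -1.896]
force: [-0.6, -0.2, -1.1]
width: 0.0007
gripper_force: 0.0
```

Call:
apply_moves --steps '[{"translation": [-0.01, 0.1, 0], "rotation": [0, 0, 0]}, {"translation": [-0.02, 0.2, 0], "rotation": [0, 0, 0]}, {"translation": [-0.02, 0.3, 0], "rotation": [0, 0, 0]}, {"translation": [-0.03, 0.4, 0], "rotation": [0, 0, 0]}, {"translation": [-0.04, 0.5, 0], "rotation": [0, 0, 0]}, {"translation": [-0.04, 0.6, 0], "rotation": [0, 0, 0]}, {"translation": [-0.04, 0.7, 0], "rotation": [0, 0, 0]}, {"translation": [-0.04, 0.8, 0], "rotation": [0, 0, 0]}, {"translation": [-0.04, 0.8, 0], "rotation": [0, 0, 0]}, {"translation": [-0.04, 0.8, 0], "rotation": [0, 0, 0]}]'

```text
t: 15.55
eef_pos: [0.511, 0.3611, 0.275]
ee_rot: [3.141, -0.002, -1.897]
force: [0.2, -1.0, 0.4]
width: 0.0004
gripper_force: 0.0
```

Run:
```python
from station import *
from h import *
import pickle
grab_frame("side")
c=camera_model("wrist");g=grab_frame("wrist");s=get_state();print(s['t'],s['eef_pos'],s['q'])
pickle.dump(c,open("w6.pkl","wb"));cv2.imwrite("pics/w6.png",g)
print(proj(c,(.485,.325,.045)))
```

```text
15.65 [0.51109005 0.3601312  0.2758256 ] [ 9.25627716e-01  2.51919683e-01 -2.67943625e-02  3.54758460e-06
 -1.29363543e+00 -1.25315310e+00]
(np.float64(331.46448940102096), np.float64(132.5892870085602))
```

View pics/w6.png

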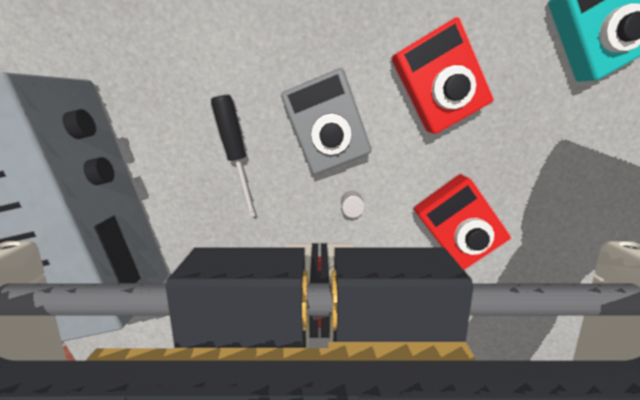

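The button shows at about (332,134), close to the predicted (331,133), with the steel weight at (353,207) and the screwdriver at (235,150).

Run:
```python
from station import *
from h import *
import pickle
c=pickle.load(open("w6.pkl","rb"));g=cv2.imread("pics/w6.png")
m=(g[115:155,312:352].max(2)<80).astype(np.uint8);n,l,st,ce=cv2.connectedComponentsWithStats(m);k=1+st[1:,4].argmax();uv=ce[k]+[312,115];print(st[k],uv)
for z in (.042,.046,.05): print(z,onplane(c,*uv,z))
a,b=camera_model("scene"),camera_model("side")
for o,p in ((a,(374.1,265.6)),(b,(288.9,274.7))): print(tri(c,uv,o,p))
```

```text
[  8   9  23  23 413] [331.13801453 135.08716707]
0.042 [0.48618121 0.32777863 0.042     ]
0.046 [0.48619331 0.32736719 0.046     ]
0.05 [0.48620542 0.32695575 0.05      ]
(array([0.48653294, 0.32648229, 0.05089318]), np.float64(0.0009990208689789545))
(array([0.4859744 , 0.32708655, 0.04840554]), np.float64(0.0004572033607411646))
```

Call:
apply_moves --steps '[{"translation": [-0.05, -0.07, 0], "rotation": [0, 0, 0]}, {"translation": [-0.1, -0.134, 0], "rotation": [0, 0, 0]}, {"translation": [-0.1, -0.134, -0.12], "rotation": [0, 0, 0]}, {"translation": [-0.1, -0.134, -0.25], "rotation": [0, 0, 0]}, {"translation": [-0.1, -0.134, -0.38], "rotation": [0, 0, 0]}, {"translation": [-0.1, -0.134, -0.51], "rotation": [0, 0, 0]}, {"translation": [-0.1, -0.134, -0.64], "rotation": [0, 0, 0]}, {"translation": [-0.1, -0.134, -0.75], "rotation": [0, 0, 0]}, {"translation": [-0.1, -0.134, -0.84], "rotation": [0, 0, 0]}, {"translation": [-0.1, -0.134, -0.84], "rotation": [0, 0, 0]}]'

```text
t: 16.48
eef_pos: [0.4839, 0.3242, 0.0622]
ee_rot: [3.138, -0.007, -1.9]
force: [-0.8, -1.7, -0.6]
width: 0.0009
gripper_force: 0.0
```

Call:
apply_moves --steps '[{"translation": [0, 0, -0.01], "rotation": [0, 0, 0]}, {"translation": [0, 0, -0.02], "rotation": [0, 0, 0]}, {"translation": [0, 0, -0.03], "rotation": [0, 0, 0]}, {"translation": [0, 0, -0.04], "rotation": [0, 0, 0]}, {"translation": [0, 0, -0.05], "rotation": [0, 0, 0]}, {"translation": [0, 0, -0.06], "rotation": [0, 0, 0]}, {"translation": [0, 0, -0.06], "rotation": [0, 0, 0]}, {"translation": [0, 0, -0.06], "rotation": [0, 0, 0]}, {"translation": [0, 0, -0.06], "rotation": [0, 0, 0]}, {"translation": [0, 0, -0.06], "rotation": [0, 0, 0]}]'

```text
t: 17.32
eef_pos: [0.4864, 0.3286, 0.0521]
ee_rot: [-3.141, 0.001, -1.897]
force: [2.0, 0.8, 4.4]
width: 0.0003
gripper_force: 1.9
```

Contact, with 4.4 N at z = 0.052. Pressing on in small steps.

Call:
apply_moves --steps '[{"translation": [0, 0, -0.004], "rotation": [0, 0, 0]}, {"translation": [0, 0, -0.008], "rotation": [0, 0, 0]}, {"translation": [0, 0, -0.012], "rotation": [0, 0, 0]}, {"translation": [0, 0, -0.012], "rotation": [0, 0, 0]}, {"translation": [0, 0, -0.012], "rotation": [0, 0, 0]}, {"translation": [0, 0, -0.012], "rotation": [0, 0, 0]}, {"translation": [0, 0, -0.012], "rotation": [0, 0, 0]}, {"translation": [0, 0, -0.012], "rotation": [0, 0, 0]}, {"translation": [0, 0, -0.012], "rotation": [0, 0, 0]}, {"translation": [0, 0, -0.012], "rotation": [0, 0, 0]}]'

```text
t: 18.15
eef_pos: [0.4865, 0.3286, 0.0501]
ee_rot: [-3.14, 0.002, -1.897]
force: [-1.2, -1.2, 15.0]
width: 0.0008
gripper_force: 7.9
```

Call:
apply_moves --steps '[{"translation": [0, 0, 0.004], "rotation": [0, 0, 0]}, {"translation": [0, 0, 0.012], "rotation": [0, 0, 0]}, {"translation": [0, 0, 0.022], "rotation": [0, 0, 0]}, {"translation": [0, 0, 0.022], "rotation": [0, 0, 0]}, {"translation": [0, 0, 0.022], "rotation": [0, 0, 0]}, {"translation": [0, 0, 0.022], "rotation": [0, 0, 0]}, {"translation": [0, 0, 0.022], "rotation": [0, 0, 0]}, {"translation": [0, 0, 0.022], "rotation": [0, 0, 0]}, {"translation": [0, 0, 0.022], "rotation": [0, 0, 0]}, {"translation": [0, 0, 0.022], "rotation": [0, 0, 0]}]'

```text
t: 18.98
eef_pos: [0.4857, 0.328, 0.0539]
ee_rot: [3.141, -0.0, -1.898]
force: [0.9, 2.3, 2.1]
width: 0.0004
gripper_force: 1.4
```

Call:
apply_moves --steps '[{"translation": [0, 0, 0.004], "rotation": [0, 0, 0]}, {"translation": [0, 0, 0.008], "rotation": [0, 0, 0]}, {"translation": [0, 0, 0.008], "rotation": [0, 0, 0]}, {"translation": [0, 0, 0.008], "rotation": [0, 0, 0]}, {"translation": [0, 0, 0.008], "rotation": [0, 0, 0]}, {"translation": [0, 0, 0.008], "rotation": [0, 0, 0]}, {"translation": [0, 0, 0.008], "rotation": [0, 0, 0]}, {"translation": [0, 0, 0.008], "rotation": [0, 0, 0]}, {"translation": [0, 0, 0.008], "rotation": [0, 0, 0]}, {"translation": [0, 0, 0.008], "rotation": [0, 0, 0]}]'

```text
t: 19.82
eef_pos: [0.4856, 0.3278, 0.0559]
ee_rot: [3.141, -0.001, -1.898]
force: [-1.7, 0.2, 1.4]
width: 0.0006
gripper_force: 0.8
```

The spring force fades linearly up to about z = 0.058, so at z = 0.050 (15 N, hard stop) the button was fully down. Lifting clear.

Call:
apply_moves --steps '[{"translation": [0, 0, 0.04], "rotation": [0, 0, 0]}, {"translation": [0, 0, 0.1], "rotation": [0, 0, 0]}, {"translation": [0, 0, 0.2], "rotation": [0, 0, 0]}, {"translation": [0, 0, 0.3], "rotation": [0, 0, 0]}, {"translation": [0, 0, 0.4], "rotation": [0, 0, 0]}, {"translation": [0, 0, 0.5], "rotation": [0, 0, 0]}, {"translation": [0, 0, 0.6], "rotation": [0, 0, 0]}, {"translation": [0, 0, 0.6], "rotation": [0, 0, 0]}, {"translation": [0, 0, 0.6], "rotation": [0, 0, 0]}, {"translation": [0, 0, 0.6], "rotation": [0, 0, 0]}]'

```text
t: 20.65
eef_pos: [0.4855, 0.3277, 0.2061]
ee_rot: [3.141, -0.0, -1.898]
force: [0.2, 0.0, 0.3]
width: 0.0
gripper_force: 0.0
```

```bash
python3 -c "
from station import *
s=get_state();print(s['t'],s['eef_pos'],s['force']);print(job_done())"
```

```text
20.65 [0.48549476 0.32768631 0.20606901] [0.19400462 0.02933332 0.32080773]
the job is handed in; nothing more can be done
None
```

I pushed the lever into the third click (confirmed by wrist camera), pressed the release button to its stop, let it spring back and handed the job in at about 21 s; no verdict was returned.

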